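# Set the probe console and hold the spring probe square on the inclined test plate

### The job

Slide the console's fader until its white line is level with the steel pointer beside its track. Then lift the spring probe out of its holder and hold it with its tip inside the ring mark (not the cross) on the inclined plate, square to that sloping face and pressed lightly, so that its spring plunger is about half way in; finish while still holding it there. Press gently throughout and leave the other loose things on the worktop where they stand.

Things in the scene. Friction and masses are not known exactly. Their poses are not given: they have to be found in the camera images.
- fader (a joint): All sizes here are in mm. The fader of the console: how far it has slid along its track, in metres, 0 to 0.12, growing along the console's +y. It has dry friction of about 1.5 N and stays where it is left. The console is a grey box, 130 (its x) x 220 (its y) x 45 high, fixed to the worktop.
- fader_centre (a point): Centre of the fader's black cap, 24 (x) x 20 (y, along the track) x 30 high, with a white line across the middle of its top. This point lies 15 below the cap's top and 22 above the console's top face. The cap stands free all round and is best pinched from above along y; the pointer stands on its +x side, up to 8 above the console. Axes as the console's: z up, y along the track.
- pointer: Dark steel pointer clamped on the console's top beside the track, 18 wide, 8 high, its narrow tongue toward the fader. Fixed. Its origin lies on the console's top face (45 above the worktop), in the middle of the track's width, level with the tongue's tip along the track; the tongue itself starts 14 from the track's middle on the +x side. Axes as the console's: y along the track. The fader is set when fader_centre has y = 0 in this frame.
- probe_grip (a point): Centre of the probe's round grey ribbed grip, 26 across and 70 long. The probe (132 g in all, 132 long) stands loosely upright in its holder, tip down; its z axis points from the tip to the top. Along z from this point: grip -35 to +35, above it a cap 20 across to +43; below it a flange 38 across from -35 to -41, a nose 18 across from -41 to -67, then the plunger, whose end is at -89 when it is fully out.
- probe_tip (a point): End of the probe's plunger (a ball of 10 across on a rod of 6 across), on the probe's axis; z as the probe's. It lies 89 from probe_grip when the plunger is out, less the plunger's travel when pushed in.
- plunger (a joint): How far the spring plunger is pushed into the probe, in metres: 0 fully out, 0.010 fully in. It needs about 1 N to begin to move and 5 N to be fully in.
- holder: Grey block 64 x 64 x 60 high, with a low foot 18 wide on its -x side; fixed. Origin: centre of its underside. A through hole of 22 across runs straight down its middle; the probe's flange rests on the top, so its nose and plunger hang in the hole and the probe must be lifted about 50 straight up to come free. At the start the centre of the grip stands 101 above the worktop.
- ring_mark (a point): Centre of the dark ring mark (16 inside, 20 outside diameter) on the upper face of the inclined plate, about 55 above the worktop at most. z is the outward normal of the face, y runs level across the face. The aluminium plate is 105 x 76 x 12 and slopes at 20 degrees, low side toward the robot; the ring lies 19 to +y of the face's centre, a cross mark lies 19 to -y of it (38 from the ring). Fixed.
- stand: Stand of the inclined plate, footprint 110 (x) x 80 (y), fixed. Origin: centre of its underside. The middle of the plate's upper face is 49 above it.
- mug: Mug, 81 x 113 x 101, with a handle. Bystander, loose, to be left alone. Origin: centre of its underside. All in mm.
- oil_bottle: Dropper oil bottle, 43 across, 118 high, upright. Bystander, loose, to be left alone. Origin: centre of its underside. All in mm.
- bearing_block: Small aluminium pillow block, 20 x 54 x 34. Bystander, loose, to be left alone. Origin: centre of its underside. All in mm.
- gear: Steel spur gear with a hub, 48 across, 18 high. Bystander, loose, to be left alone. Origin: centre of its underside. All in mm.
- bearing: Ball bearing lying flat, 35 across, 11 high. Bystander, loose, to be left alone. Origin: centre of its underside. All in mm.
- dish: Round dish with screws, 97 across, 25 high. Bystander, loose, to be left alone. Origin: centre of its underside. All in mm.
- screwdriver: Small screwdriver lying down, 164 long, 26 high. Bystander, loose, to be left alone. Origin: centre of its underside. All in mm.
Not all that is in view belongs to the job. Leave any green look-alike of the part that bears probe_grip alone.

How it is judged:
By the outcome, as a careful person would: the job done as asked, in the order asked, and still so for the second after the job is handed in, while the arm keeps its last pose, push and grip.
It also fails if it takes over 51 s, if anything falls off the work surface, if the arm or the gripper's body presses on something with over 40 N, if the wrist force passes 120 N, or if a joint passes its speed limit or range.

### The arm

A 6-joint arm with a two-finger parallel gripper is mounted at the origin on a cart in front of the work surface, level with it; the furniture and walls round the work are solid. World frame = base frame: x ahead of the robot, y to its left, z up, the work surface at z = 0. Lengths are in m, angles in degrees, forces in N, time in s.
With the tool pointing down it reaches from about 0.4 to 0.825 m from the base axis. Payload 7 kg.
Tool frame: the origin (TCP) lies on the centre line of the jaws, within the pads' length; the fingertips stand 11 mm ahead of it and the grasp point (between the pads) lies 8 mm behind it; z points along the fingers, y is the line along which they close (so a half turn about z gives the same grasp; the last joint's range is limited). The gripper opens to 88 mm and grips with 3 to 60 N. Pads are 19 mm wide; open, the fingers measure 130 mm over their backs; the gripper's body (78 mm by 193 mm) begins 47 mm behind the grasp point.
Start: joints at [-55.8, 20.546, 0.682, 0, -70.136, -16.507], TCP at [0.205, -0.643, 0.238] pointing down, gripper open.
Joint ranges: [-176.03, 176.03], [-82.01, 121.73], [-58.28, 71.71], [-173.87, 95.51], [-174.79, -0.11], [-173.66, 173.66]. Speed limits (degrees/s): [136.94, 136.94, 172.46, 180, 180, 180].

### API

Orientations are given as [roll, pitch, yaw] about the fixed x, y, z axes, in that order (R = Rz(yaw) Ry(pitch) Rx(roll)).
In Python, from plant import r, capture, camera_model, job gives the robot as it stands.
- The arm moves only by the tool drive_tool, never from a script. Its argument "increments" is a list that holds one entry, the list of rows, each a list of 5 numbers: the gripper's target within -1 to 1 (fully open at 1, half-way at 0, shut at -1), then the shift along the tool's x, y, z scaled (see below), then the turn about the tool's z scaled (see below). In form: [[[gripper, tx, ty, tz, roll], ...]]. A call has 1 to 5 rows; each row is the pose to reach, as a shift and turn from the pose commanded when the call began, along the tool's axes at that moment, turning the shorter way round; what a row does not reach only later rows make up. The controller multiplies each number of a shift by 120 mm and each number of a turn by 360 degrees. A row lasts 1/8 s, in which the tool goes at most 62.5 mm and 10.7 degrees, less where a joint would pass 70% of its speed; a pose out of reach is approached as far as the arm can. A call with a number of a shift or a turn outside -1 to 1 is refused whole. A call with a gripper value outside its range is refused whole. The fingers move at their own pace and stop on an object; "squeeze" is the grip in N (left out, the last holds). Time passes only in rows, so rows that repeat a pose let the fingers close. It gives the time, the measured TCP pose, the force, the opening and the grip force at its end, in the units of the state.
- r.get_state(): the state, without advancing time (a new reading comes with each control period).
- capture(name): name is "scene" or "top" or "wrist"; returns the picture (384x512x3 uint8, red, green, blue); there is no depth.
- camera_model(name): a dict with "camera_matrix" (3x3 intrinsics, pixels), "rvec" (rotation vector, rad) and "tvec" (3), from world to camera coordinates, as OpenCV has them. Camera axes: x right, y down, z forward; pixel columns grow to the right and rows downward; lengths in m; the calibration is good to about 2 mm. A picture is of the moment at which its call begins: read the wrist's pose just before it. camera_model takes no time and is no camera call; for the wrist camera it gives the pose at the moment of the call.
- job.close_job(): hands the job in; it is judged then, once.
The state is a dict: "time_s": time; "joints": joint angles; "qd": joint speeds; "joint_torque": joint torques, N m; "tcp_pos": TCP position; "eef_rot": TCP orientation; "contact_force": force on the tool from outside, world axes, zero at the start; "moment": the same for the moment, N m; "gripper_width": finger opening in m; "gripper_force": force on a finger pad.
Only numpy, scipy, OpenCV 4.12 (cv2) and the standard library are available. Lean on these libraries where they do the work, as an engineer would, in place of code of your own. Each camera call takes 0.05 s, during which the arm holds its last target. There are 200 camera calls.

## Working session

There is one attempt and no reset: what is moved stays moved. The work goes in short steps, Python scripts to look and compute and a tool call to move; the robot and the scene stay as the last step left them, time stands still between calls to the robot, and variables do not carry over. Pictures are saved under pics/ and viewed, at most 10 in all, crops included, and the job is handed in when it is done.

Besides the shell and the picture viewer there is one more tool, called as name(argument=value, ...), one argument or row to a line, values as JSON. drive_tool: Moves the arm, as the interface text tells. Its arguments: {"type":"object","properties":{"increments":{"type":"array"},"squeeze":{"type":"number"}},"required":["increments"]}

```bash
ls; mkdir -p pics
python3 - <<'E'
from plant import r,capture,camera_model
import cv2
print(r.get_state())
for n in("scene","top"):
    im=capture(n);cv2.imwrite(f"pics/{n}0.png",cv2.cvtColor(im,cv2.COLOR_RGB2BGR))
    print(n,camera_model(n))
a=cv2.imread("pics/scene0.png")
E
```

```text
pics
{'time_s': 0.0, 'joints': array([-5.57996736e+01,  2.05936099e+01,  6.33873971e-01, -1.97153782e-02,
       -7.01352706e+01, -1.65062952e+01]), 'qd': array([ 0.13032301, -0.04406209, -0.06616059,  0.05652561, -0.0084718 ,
       -0.13877822]), 'joint_torque': array([-2.50326171e-03, -5.82717633e+01,  2.93052560e+01,  6.99668258e+00,
        6.67315442e-03, -2.11327315e-04]), 'tcp_pos': array([ 0.20498225, -0.64263483,  0.23660015]), 'eef_rot': array([ 1.79903643e+02, -9.22618745e-03, -1.62312676e+02]), 'contact_force': array([-0.46385465, -0.31347822,  0.07857137]), 'moment': array([ 0.01566611,  0.0070364 , -0.00340083]), 'gripper_force': 0.0, 'gripper_width': 0.08796390006272403}
scene {'camera_matrix': array([[448.26071759,   0.        , 259.47339723],
       [  0.        , 448.26071759, 193.61110753],
       [  0.        ,   0.        ,   1.        ]]), 'rvec': array([ 0.69785903, -2.3044128 ,  1.53094928]), 'tvec': array([0.45646004, 0.19790758, 0.89156524])}
top {'camera_matrix': array([[391.90886689,   0.        , 255.87592619],
       [  0.        , 391.90886689, 188.32127202],
       [  0.        ,   0.        ,   1.        ]]), 'rvec': array([ 2.18534716, -2.11830912,  0.18806536]), 'tvec': array([-0.01313611,  0.56638749,  1.12463385])}
```

View pics/scene0.png

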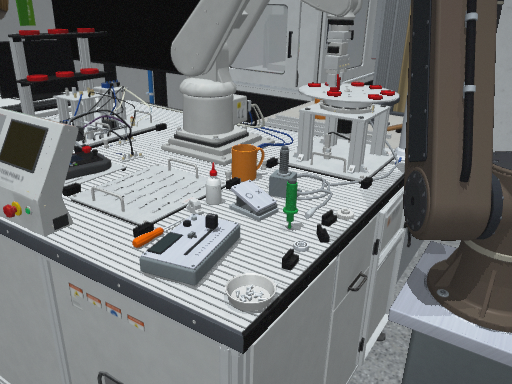

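View pics/top0.png

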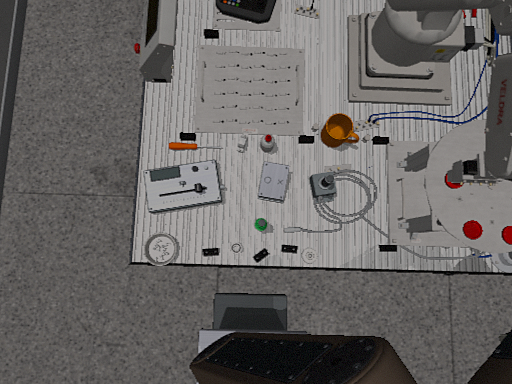

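The scene view shows the console near (190,245), plate (255,198), grey probe in its holder (283,175), and green look-alike (291,205). In the top view these are at about (183,186), (273,182), (323,184) and (261,224). Next I'll enlarge these areas.

```bash
cat > h.py <<'E'
import numpy as np,cv2
from plant import r,capture,camera_model
def ray(cm,uv):
    R=cv2.Rodrigues(cm["rvec"])[0];d=R.T@np.linalg.inv(cm["camera_matrix"])@[*uv,1.];return -R.T@cm["tvec"],d
def at_z(cm,uv,z):
    c,d=ray(cm,uv);return c+d*(z-c[2])/d[2]
def proj(cm,p):
    return cv2.projectPoints(np.atleast_2d(np.array(p,float)),cm["rvec"],cm["tvec"],cm["camera_matrix"],None)[0][:,0]
def save(n,im): cv2.imwrite("pics/"+n+".png",cv2.cvtColor(im,cv2.COLOR_RGB2BGR))
E
python3 - <<'E'
from h import *
a=cv2.imread("pics/scene0.png");b=cv2.imread("pics/top0.png")
A=cv2.resize(a[140:290,135:335],None,fx=4,fy=4,interpolation=cv2.INTER_CUBIC)
B=cv2.resize(b[140:240,140:340],None,fx=4,fy=4,interpolation=cv2.INTER_CUBIC)
cv2.imwrite("pics/scene0c.png",A);cv2.imwrite("pics/top0c.png",B)
cm=camera_model("top")
for uv,z in [((183,186),.045),((199,187),.08),((326,182),.144),((323,186),.06),((273,182),.049),((286,182),.05),((261,224),.14)]: print(uv,at_z(cm,uv,z).round(3))
print(proj(cm,[[.7,0,0],[.7,-.5,0]]))
E
```

```text
(183, 186) [0.566 0.221 0.045]
(199, 187) [0.559 0.169 0.08 ]
(326, 182) [ 0.575 -0.185  0.144]
(323, 186) [ 0.577 -0.193  0.06 ]
(273, 182) [ 0.586 -0.046  0.049]
(286, 182) [ 0.587 -0.084  0.05 ]
(261, 224) [ 0.455 -0.01   0.14 ]
[[258.221696   148.48356853]
 [415.99926329 153.94878235]]
```

View pics/top0c.png

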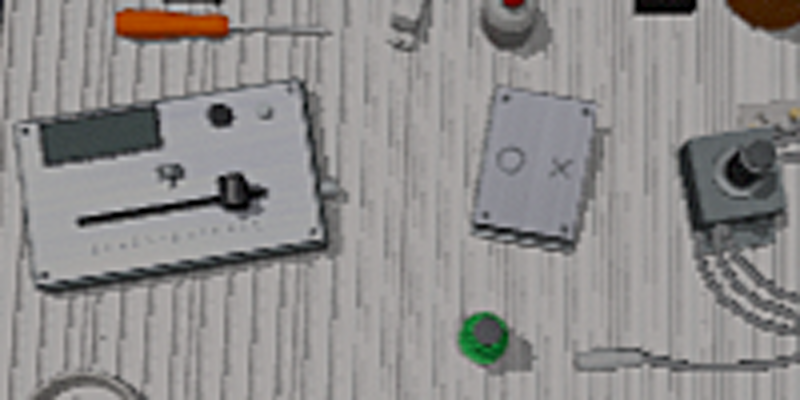

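View pics/scene0c.png

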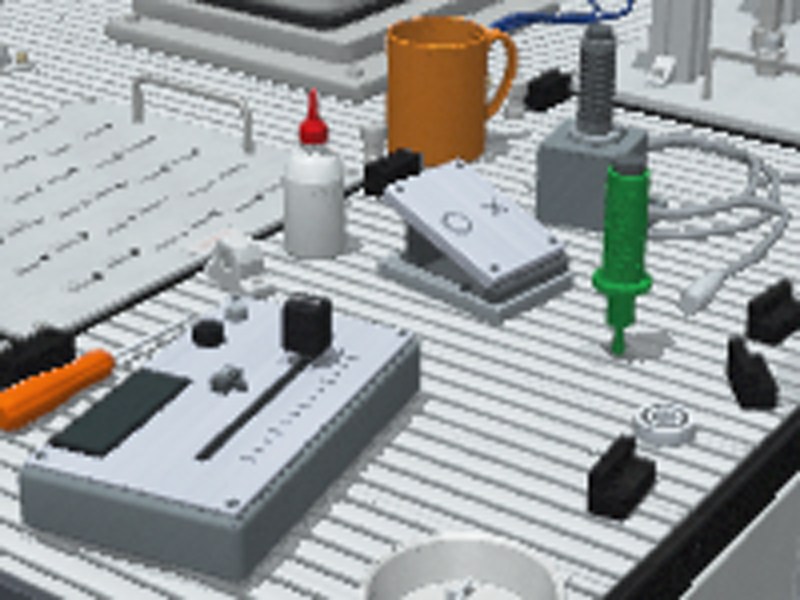

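The zoomed top view shows the fader cap at crop (236,190), pointer at (170,172), ring at (510,160), cross at (561,168), and the probe top at (757,155). The zoomed scene view agrees, with the ring on the left of the plate and the grey probe in the block. Only yaw can be commanded, so I'll have to pivot the probe 20° in the fingers about the closing axis. Now I'll compute yaws and take a wrist view over the console.

```bash
cat >> h.py <<'E'
from scipy.spatial.transform import Rotation as Ro
def plan(p,yaw,s=None):
    "row shift (scaled) from the present pose to TCP p, tool down with yaw of tool x (deg)"
    s=s or r.get_state();R=Ro.from_euler('xyz',s['eef_rot'],degrees=True)
    d=R.inv().apply(np.array(p)-s['tcp_pos'])/.12
    dy=(-(yaw-s['eef_rot'][2])+180)%360-180
    return d.round(3),round(dy/360,4),s['tcp_pos'].round(4),s['eef_rot'].round(2)
E
python3 - <<'E'
from h import *
cm=camera_model("top")
f=lambda u,v,z:at_z(cm,(140+u/4,140+v/4),z)
C=[f(20,122,.045),f(300,80,.045),f(325,243,.045),f(40,287,.045)]
print("console ctr",np.mean(C,0)); print([c.round(3) for c in C])
d=C[0]-C[1];d2=C[3]-C[2];print("y-axis dir",np.degrees(np.arctan2(*d[:2]))*-1,np.degrees(np.arctan2(*d2[:2]))*-1,np.linalg.norm(d),np.linalg.norm(d2))
print("fader top",f(236,184,.082),"pointer",f(170,172,.05))
rg,cr=f(510,160,.049),f(561,168,.049);d=rg-cr;print("ring",rg,"len",np.linalg.norm(d),"ang",-np.degrees(np.arctan2(*d[:2])))
print("probe top",f(757,152,.144),"flange",f(743,170,.066))
H=[f(682,143,.06),f(772,127,.06),f(785,208,.06),f(697,228,.06)];print("holder",np.mean(H,0),[h.round(3) for h in H])
w=camera_model("wrist");s=r.get_state();c=-cv2.Rodrigues(w["rvec"])[0].T@w["tvec"]
Rt=Ro.from_euler('xyz',s['eef_rot'],degrees=True)
print("cam in tool",Rt.inv().apply(c-s['tcp_pos']),"axes",(Rt.inv().as_matrix()@cv2.Rodrigues(w["rvec"])[0].T).round(2),w["camera_matrix"][0])
E
```

```text
console ctr [0.56738351 0.22102319 0.045     ]
[array([0.609, 0.336, 0.045]), array([0.648, 0.13 , 0.045]), array([0.526, 0.106, 0.045]), array([0.487, 0.313, 0.045])]
y-axis dir 10.752719396222902 10.712334404651108 0.2099686960274845 0.21052696193153653
fader top [0.56191312 0.16882073 0.082     ] pointer [0.57423768 0.22192389 0.05      ]
ring [ 0.59184627 -0.02924384  0.049     ] len 0.03842725196165651 ang -7.127533532648205
probe top [ 0.58630192 -0.19394843  0.144     ] flange [ 0.5871305  -0.19999809  0.066     ]
holder [ 0.58322433 -0.19456981  0.06      ] [array([ 0.607, -0.156,  0.06 ]), array([ 0.621, -0.223,  0.06 ]), array([ 0.561, -0.232,  0.06 ]), array([ 0.544, -0.167,  0.06 ])]
cam in tool [ 0.07598713  0.00121534 -0.14765803] axes [[-0.   -0.96 -0.28]
 [ 1.   -0.    0.  ]
 [-0.   -0.28  0.96]] [339.8609411    0.         249.19360977]
```

drive_tool(
  increments=[
    [[1, -1, 0.8, 0, 0.0194], [1, -1, 0.8, 0, 0.0194], [1, -1, 0.8, 0, 0.0194]],
  ],
)

```text
time_s: 0.48
tcp_pos: [0.2913, -0.5128, 0.2375]
eef_rot: [180.0, 0.0, -169.2]
contact_force: [-0.4, 0.0, 0.5]
gripper_width: 0.0879
gripper_force: 0.0
```

drive_tool(
  increments=[
    [[1, -0.94, 0.93, 0, 0], [1, -0.94, 0.93, 0, 0], [1, -0.94, 0.93, 0, 0]],
  ],
)

```text
time_s: 0.85
tcp_pos: [0.3814, -0.3822, 0.2375]
eef_rot: [180.0, 0.0, -169.2]
contact_force: [0.9, -2.0, 1.6]
gripper_width: 0.0876
gripper_force: 0.0
```

drive_tool(
  increments=[
    [[1, -0.94, 0.93, 0, 0], [1, -0.94, 0.93, 0, 0], [1, -0.94, 0.93, 0, 0]],
  ],
)

```text
time_s: 1.23
tcp_pos: [0.4715, -0.2515, 0.2374]
eef_rot: [180.0, -0.0, -169.2]
contact_force: [-0.3, -0.0, -0.2]
gripper_width: 0.0877
gripper_force: 0.0
```

drive_tool(
  increments=[
    [[1, -0.94, 0.93, 0, 0], [1, -0.94, 0.93, 0, 0], [1, -0.94, 0.93, 0, 0], [1, -0.94, 0.93, 0, 0]],
  ],
)

```text
time_s: 1.72
tcp_pos: [0.5615, -0.1212, 0.2368]
eef_rot: [180.0, -0.1, -169.1]
contact_force: [-0.3, -0.6, -0.8]
gripper_width: 0.0876
gripper_force: 0.0
```

Run:
```python
from h import *
import pickle
cm=camera_model("wrist");im=capture("wrist");s=r.get_state()
pickle.dump(cm,open("w1.pkl","wb"));save("w1",im)
print(s['tcp_pos'],s['eef_rot'],s['time_s'],s['joints'])
cv2.imwrite("pics/w1b.png",cv2.resize(cv2.imread("pics/w1.png"),None,fx=1.5,fy=1.5,interpolation=cv2.INTER_CUBIC))
print(plan([.563,.195,.15],-169.3))
```

```text
[ 0.56068956 -0.12226673  0.23687282] [ 1.79985523e+02 -7.39577759e-02 -1.69183261e+02] 1.775 [ 7.21710994e+00  1.11498356e+01 -1.23822870e+01 -1.06879424e-02
 -6.65425985e+01 -8.63961194e+01]
(array([-0.516,  2.593,  0.724]), np.float64(0.0003), array([ 0.5607, -0.1223,  0.2369]), array([ 1.7999e+02, -7.0000e-02, -1.6918e+02]))
```

View pics/w1b.png

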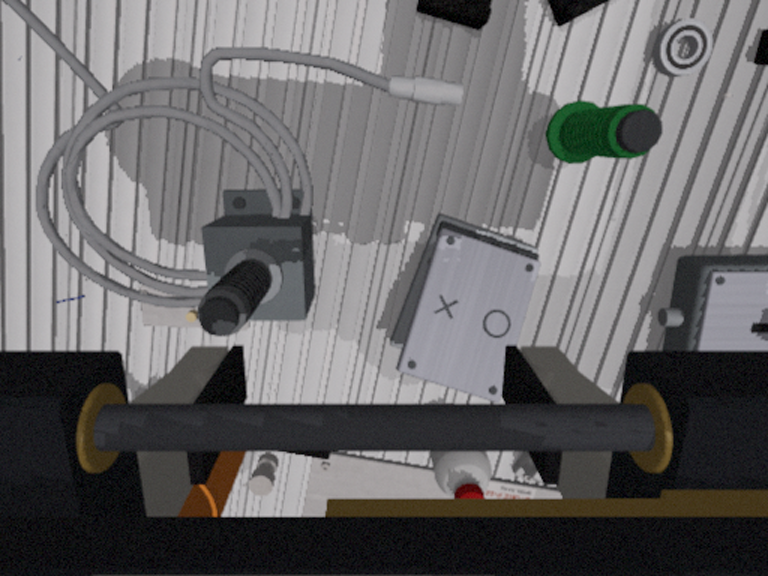

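The wrist view shows the cross at (446,307) and ring at (497,324), both in pixels ×1.5. The probe cap top is near (220,315) and the flange near (254,280). Next I'll localise these and move over the console.

Run:
```python
from h import *
import pickle
cm=pickle.load(open("w1.pkl","rb"))
f=lambda u,v,z:at_z(cm,((u+.5)/1.5-.5,(v+.5)/1.5-.5),z)
rg,cr=f(497,324,.049),f(446,307,.049);d=rg-cr
print("ring",rg,"len",np.linalg.norm(d),"ang",-np.degrees(np.arctan2(*d[:2])))
print("screws",[f(u,v,z).round(4) for u,v,z in[(450,241,.034),(529,268,.034),(411,365,.064),(492,390,.064)]])
print("probe top",f(220,315,.144),"flange",f(254,280,.066))
print("holder top",[f(u,v,.06).round(4) for u,v in[(203,227),(313,218),(306,319)]])
```

```text
ring [ 0.59426055 -0.02562114  0.049     ] len 0.038396037782849286 ang -8.288013961527623
screws [array([ 0.5454, -0.0688,  0.034 ]), array([ 0.5538, -0.0093,  0.034 ]), array([ 0.6296, -0.0808,  0.064 ]), array([ 0.6376, -0.0214,  0.064 ])]
probe top [ 0.58516881 -0.19364655  0.144     ] flange [ 0.58895784 -0.1937458   0.066     ]
holder top [array([ 0.5619, -0.2313,  0.06  ]), array([ 0.5429, -0.1629,  0.06  ]), array([ 0.6115, -0.157 ,  0.06  ])]
```

drive_tool(
  increments=[
    [[1, -0.26, 1, 0, 0], [1, -0.26, 1, 0, 0]],
  ],
)

```text
time_s: 2.02
tcp_pos: [0.5684, 0.0002, 0.2375]
eef_rot: [-180.0, -0.0, -169.5]
contact_force: [1.1, 0.1, 0.3]
gripper_width: 0.0877
gripper_force: 0.0
```

drive_tool(
  increments=[
    [[1, -0.26, 1, 0.2, 0], [1, -0.26, 1, 0.2, 0]],
  ],
)

```text
time_s: 2.28
tcp_pos: [0.5769, 0.1235, 0.2139]
eef_rot: [180.0, 0.0, -169.4]
contact_force: [0.6, -0.1, 0.6]
gripper_width: 0.0877
gripper_force: 0.0
```

drive_tool(
  increments=[
    [[1, 0, 0.5, 0.4, 0], [1, 0, 0.55, 0.5, 0], [1, 0, 0.59, 0.524, 0], [1, 0, 0.59, 0.524, 0]],
  ],
)

```text
time_s: 2.78
tcp_pos: [0.5644, 0.1916, 0.1516]
eef_rot: [-180.0, 0.0, -169.3]
contact_force: [1.1, -0.6, 0.3]
gripper_width: 0.0877
gripper_force: 0.0
```

Run:
```python
from h import *
import pickle
cm=camera_model("wrist");im=capture("wrist");s=r.get_state()
pickle.dump(cm,open("w2.pkl","wb"));save("w2",im)
print(s['tcp_pos'],s['eef_rot'],s['time_s'])
cv2.imwrite("pics/w2b.png",cv2.resize(cv2.imread("pics/w2.png")[0:300],None,fx=1.5,fy=1.5,interpolation=cv2.INTER_CUBIC))
```

```text
[0.56471488 0.19155401 0.15204719] [ 1.79986839e+02  7.36809323e-02 -1.69338699e+02] 2.825
```

View pics/w2b.png

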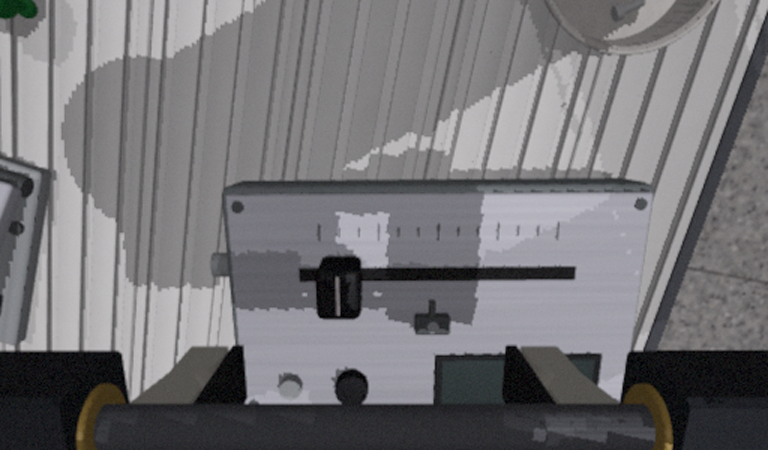

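The wrist view shows the fader's white line at (338,297), the pointer tongue's tip at (432,300), and the track running from (300,275) to (575,272), in ×1.5 pixels.

Run:
```python
from h import *
import pickle
cm=pickle.load(open("w2.pkl","rb"))
f=lambda u,v,z:at_z(cm,((u+.5)/1.5-.5,(v+.5)/1.5-.5),z)
t0,t1=f(300,275,.045),f(575,272,.045);d=t1-t0;L=np.linalg.norm(d);d/=L
a=-np.degrees(np.arctan2(*d[:2]))
# refine pixel centres: white line, pointer tongue columns
g=cv2.cvtColor(cv2.imread("pics/w2.png"),cv2.COLOR_BGR2GRAY).astype(int)
print(g[196,215:238]); print(g[203,278:298]); print(g[200,278:298])
fd=f(338,297,.082);pt=f(432,302,.05)
e0,e1=f(236,207,.045),f(641,204,.045);ee=e1-e0
print("L",L,"a",a,"screw-line ang",-np.degrees(np.arctan2(*ee[:2])),np.linalg.norm(ee))
for n,p in(("t0",t0),("t1",t1),("fader",fd),("ptr",pt)):print(n,p,"along",(p-t0)@d,"perp",(p-t0)@[d[1],-d[0],0])
```

```text
[ 17  15  19   6  16  13  16  12  54  99 108  74   2  10  13  11  28  41
  42  41  41  40  36]
[ 95  98  97 101  94  95  99  86  50  47  45  50  70  98  96  96  98  98
  98 100]
[ 96  98  97  97  95 100  98  82  53  54  50  63  86  98  97  97  96  98
  99  99]
L 0.1419023513246599 a 11.300144773850954 screw-line ang 11.078200500714814 0.20111895468538654
t0 [0.56417778 0.15407446 0.045     ] along 0.0 perp 0.0
t1 [0.53637221 0.29322592 0.045     ] along 0.14190235132465992 perp 0.0
fader [0.56022912 0.17584256 0.082     ] along 0.022119836336673998 perp 0.00039331673579807774
ptr [0.56440293 0.22337462 0.05      ] along 0.06791259739824142 perp 0.013800051800362739
```

drive_tool(
  increments=[
    [[1, 0.061, -0.122, 0.3, -0.0014], [1, 0.061, -0.122, 0.55, -0.0014], [1, 0.061, -0.122, 0.717, -0.0014], [1, 0.061, -0.122, 0.717, -0.0014]],
  ],
  squeeze=10,
)

```text
time_s: 3.32
tcp_pos: [0.5595, 0.1753, 0.0647]
eef_rot: [-180.0, -0.1, -168.9]
contact_force: [0.1, 0.2, 1.2]
gripper_width: 0.0877
gripper_force: 0.0
```

drive_tool(
  increments=[
    [[-0.6, 0, 0, 0, 0], [-0.8, 0, 0, 0, 0], [-0.8, 0, 0, 0, 0], [-0.8, 0, 0, 0, 0], [-0.8, 0, 0, 0, 0]],
  ],
  squeeze=10,
)

```text
time_s: 3.95
tcp_pos: [0.5596, 0.1768, 0.065]
eef_rot: [180.0, 0.0, -168.8]
contact_force: [-0.2, -0.5, 0.0]
gripper_width: 0.0427
gripper_force: 0.0
```

Run:
```python
from h import *
s=r.get_state();print({k:np.round(s[k],4) for k in('time_s','tcp_pos','eef_rot','gripper_width','gripper_force','contact_force')})
```

```text
{'time_s': np.float64(3.95), 'tcp_pos': array([0.5596, 0.1768, 0.065 ]), 'eef_rot': array([ 1.799962e+02,  8.000000e-03, -1.687793e+02]), 'gripper_width': np.float64(0.0427), 'gripper_force': np.float64(0.0), 'contact_force': array([-0.1994, -0.5361,  0.015 ])}
```

drive_tool(
  increments=[
    [[-0.8, 0, 0, 0, 0], [-0.8, 0, 0, 0, 0], [-0.8, 0, 0, 0, 0], [-0.8, 0, 0, 0, 0], [-0.8, 0, 0, 0, 0]],
  ],
  squeeze=10,
)

```text
time_s: 4.58
tcp_pos: [0.5596, 0.1766, 0.0648]
eef_rot: [-180.0, -0.0, -168.8]
contact_force: [1.0, -0.9, -0.5]
gripper_width: 0.0199
gripper_force: 10.0
```

Run:
```python
from h import *
import pickle
cm=camera_model("wrist");im=capture("wrist");s=r.get_state()
pickle.dump(cm,open("w3.pkl","wb"));save("w3",im)
print({k:np.round(s[k],4) for k in('time_s','tcp_pos','eef_rot','gripper_width','gripper_force','contact_force')})
```

```text
{'time_s': np.float64(4.625), 'tcp_pos': array([0.5596, 0.1766, 0.0648]), 'eef_rot': array([-1.799940e+02, -6.200000e-03, -1.687918e+02]), 'gripper_width': np.float64(0.0202), 'gripper_force': np.float64(9.9981), 'contact_force': array([-0.0338, -1.3083,  0.51  ])}
```

drive_tool(
  increments=[
    [[-0.8, 0, 0.1, 0, 0], [-0.8, 0, 0.2, 0, 0], [-0.8, 0, 0.3, 0, 0], [-0.8, 0, 0.375, 0, 0], [-0.8, 0, 0.375, 0, 0]],
  ],
  squeeze=10,
)

```text
time_s: 5.25
tcp_pos: [0.5506, 0.2222, 0.0649]
eef_rot: [180.0, 0.0, -168.7]
contact_force: [0.5, 1.3, -1.6]
gripper_width: 0.0202
gripper_force: 10.0
```

Run:
```python
from h import *
import pickle
cm=camera_model("wrist");im=capture("wrist");s=r.get_state()
pickle.dump(cm,open("w3.pkl","wb"));save("w3",im)
print({k:np.round(s[k],4) for k in('time_s','tcp_pos','eef_rot','gripper_width','gripper_force','contact_force')})
cv2.imwrite("pics/w3b.png",cv2.resize(cv2.imread("pics/w3.png")[80:300,130:370],None,fx=2.5,fy=2.5,interpolation=cv2.INTER_CUBIC))
print(proj(cm,s['tcp_pos']))
```

```text
{'time_s': np.float64(5.3), 'tcp_pos': array([0.5507, 0.2218, 0.0649]), 'eef_rot': array([ 1.799607e+02,  1.860000e-02, -1.687459e+02]), 'gripper_width': np.float64(0.0199), 'gripper_force': np.float64(9.9988), 'contact_force': array([ 0.1909,  1.5369, -1.8218])}
[[245.62390274 255.77504124]]
```

View pics/w3b.png

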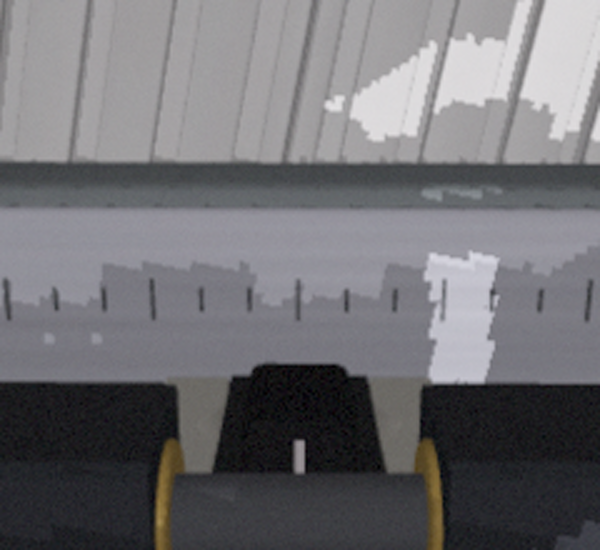

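The pointer is hidden behind the gripper in this view; the white line is at crop (299,455) and a scale tick at (298,300). So I'll release, rise and check.

drive_tool(
  increments=[
    [[-0.1, 0, 0, 0, 0], [-0.1, 0, 0, 0, 0], [-0.1, 0, 0, 0, 0]],
  ],
)

```text
time_s: 5.68
tcp_pos: [0.5508, 0.2205, 0.065]
eef_rot: [-180.0, -0.0, -168.8]
contact_force: [-0.3, 0.5, 0.2]
gripper_width: 0.0387
gripper_force: 0.0
```

drive_tool(
  increments=[
    [[-0.1, 0, 0, -0.3, 0], [0, 0, 0, -0.6, 0], [0, 0, 0, -0.75, 0], [0, 0, 0, -0.75, 0]],
  ],
)

```text
time_s: 6.18
tcp_pos: [0.5516, 0.2212, 0.1566]
eef_rot: [179.9, 0.2, -168.8]
contact_force: [0.0, 0.1, -0.5]
gripper_width: 0.0439
gripper_force: 0.0
```

Run:
```python
from h import *
import pickle
cm=camera_model("wrist");im=capture("wrist");s=r.get_state()
pickle.dump(cm,open("w4.pkl","wb"));save("w4",im)
print({k:np.round(s[k],4) for k in('time_s','tcp_pos','eef_rot','gripper_width','gripper_force','contact_force')})
cv2.imwrite("pics/w4b.png",cv2.resize(cv2.imread("pics/w4.png")[110:240,140:380],None,fx=3,fy=3,interpolation=cv2.INTER_NEAREST))
```

```text
{'time_s': np.float64(6.225), 'tcp_pos': array([0.5509, 0.2208, 0.1552]), 'eef_rot': array([ 1.799560e+02,  5.310000e-02, -1.688127e+02]), 'gripper_width': np.float64(0.0437), 'gripper_force': np.float64(0.0), 'contact_force': array([-0.3648,  0.2159, -0.4511])}
```

View pics/w4b.png

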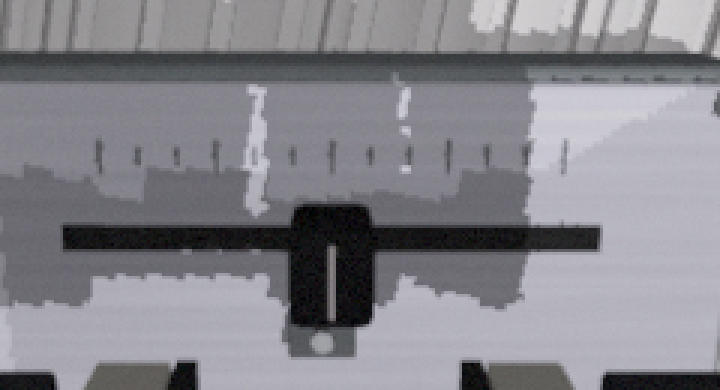

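The line is at crop (331.5,285) and the pointer body is centred at (322,342). The fader is slightly too far along +y, so I'll compute the correction.

Run:
```python
from h import *
import pickle
cm=pickle.load(open("w4.pkl","rb"))
g=cv2.cvtColor(cv2.imread("pics/w4.png"),cv2.COLOR_BGR2GRAY).astype(int)
for v in(196,206,212):print(v,g[v,244:258])
for v in(220,222,224,226):print(v,g[v,230:264])
f=lambda u,v,z:at_z(cm,((u+.5)/3-.5+140,(v+.5)/3-.5+110),z)
t0,t1=f(63,238,.045),f(600,238,.045);d=(t1-t0)/np.linalg.norm(t1-t0)
print("a",-np.degrees(np.arctan2(*d[:2])),np.linalg.norm(t1-t0))
L=[f(331,245,.082),f(332,322,.082)]
P=[f(322,342,z) for z in(.049,.053)]
print("line",[((p-t0)@d).round(5) for p in L],"ptr",[((p-t0)@d).round(5) for p in P], "tick",[((f(u,155,.045)-t0)@d).round(4) for u in(99,332,565)])
cm=pickle.load(open("w2.pkl","rb"))
h=lambda u,v,z:at_z(cm,((u+.5)/1.5-.5,(v+.5)/1.5-.5),z)
t0=h(300,273.5,.045);t1=h(575,273.5,.045);d=(t1-t0)/np.linalg.norm(t1-t0)
print([((h(u,v,z)-t0)@d).round(4) for u,v,z in((337,297,.082),(432,302,.05),(432,325,.051),(319,232,.045),(438,231,.045),(558,230,.045))])
```

```text
196 [ 21  12  12  15  25  87 131 112  12  13  22   6  18   7]
206 [ 17  16  16  19  28  91 129 112  11  18  18  18  18   9]
212 [ 22  10  18  22  30  87 129 112  18   6  13  19  18  12]
220 [176 175 177 163 109 102  81  88  90  89  89  92  90  91  82  71 101  95
  80  83  89  91  92  92  91  92  91  92 128 177 177 179 179 179]
222 [180 178 180 165 110 104  82  83  87  85  86  87  88 101 130 154 160 161
 160 157 132  80  89  92  89  92  89  89 131 179 182 180 180 180]
224 [174 173 176 169 154 141  96  85  88  84  86  89  88 121 159 156 161 162
 161 159 148 105  89  91  89  90  89  86 126 176 175 175 175 175]
226 [177 175 177 177 178 164 110  87  91  92  91  90  88  95 118 151 160 160
 161 156 136  98  87  92  91  93  92  91 130 176 178 178 178 179]
a 11.14627212908288 0.14213164726491326
line [np.float64(0.07073), np.float64(0.07099)] ptr [np.float64(0.0685), np.float64(0.06851)] tick [np.float64(0.0109), np.float64(0.0711), np.float64(0.1314)]
[np.float64(0.0216), np.float64(0.068), np.float64(0.0683), np.float64(0.0105), np.float64(0.0704), np.float64(0.1308)]
```

Run:
```python
from h import *
import pickle
cm=pickle.load(open("w4.pkl","rb"))
print(at_z(cm,(250.1,204),.082), r.get_state()['tcp_pos'])
```

```text
[0.55039426 0.2230769  0.082     ] [0.55089991 0.22079083 0.15522509]
```

drive_tool(
  increments=[
    [[0, 0, 0, 0.4, 0], [0, 0, 0, 0.65, 0], [-0.3, 0, 0, 0.75, 0], [-0.8, 0, 0, 0.75, 0], [-0.8, 0, 0, 0.75, 0]],
  ],
  squeeze=10,
)

```text
time_s: 6.85
tcp_pos: [0.5514, 0.2213, 0.0658]
eef_rot: [180.0, 0.1, -168.8]
contact_force: [0.1, 0.0, -5.2]
gripper_width: 0.0196
gripper_force: 10.1
```

drive_tool(
  increments=[
    [[-0.8, 0, 0, 0, 0], [-0.8, 0, 0, 0, 0]],
  ],
  squeeze=10,
)

```text
time_s: 7.1
tcp_pos: [0.5514, 0.2213, 0.0658]
eef_rot: [180.0, 0.1, -168.8]
contact_force: [0.5, 0.1, -0.5]
gripper_width: 0.0198
gripper_force: 10.0
```

drive_tool(
  increments=[
    [[-0.8, 0, -0.01, 0, 0], [-0.8, 0, -0.019, 0, 0], [-0.8, 0, -0.019, 0, 0], [-0.8, 0, -0.019, 0, 0]],
  ],
  squeeze=10,
)

```text
time_s: 7.6
tcp_pos: [0.5519, 0.2189, 0.0657]
eef_rot: [180.0, 0.1, -168.8]
contact_force: [-0.2, 1.2, 6.7]
gripper_width: 0.0197
gripper_force: 10.0
```

drive_tool(
  increments=[
    [[-0.1, 0, 0, 0, 0], [-0.1, 0, 0, 0, 0], [-0.1, 0, 0, 0, 0]],
  ],
)

```text
time_s: 7.98
tcp_pos: [0.5509, 0.2183, 0.0645]
eef_rot: [-180.0, -0.1, -168.8]
contact_force: [0.1, -0.0, 0.8]
gripper_width: 0.0385
gripper_force: 0.0
```

drive_tool(
  increments=[
    [[-0.1, 0, 0, -0.3, 0], [0, 0, 0, -0.6, 0], [0, 0, 0, -0.75, 0], [0, 0, 0, -0.75, 0]],
  ],
)

```text
time_s: 8.48
tcp_pos: [0.5519, 0.219, 0.1563]
eef_rot: [179.9, 0.1, -168.8]
contact_force: [0.3, -0.1, -0.2]
gripper_width: 0.0435
gripper_force: 0.0
```

Run:
```python
from h import *
import pickle
cm=camera_model("wrist");im=capture("wrist");s=r.get_state()
pickle.dump(cm,open("w5.pkl","wb"));save("w5",im)
print({k:np.round(s[k],4) for k in('time_s','tcp_pos','eef_rot','gripper_width','gripper_force','contact_force')})
g=cv2.cvtColor(im,cv2.COLOR_RGB2GRAY).astype(int)
for v in(196,206,212):print(v,g[v,240:258])
for v in(220,222,224,226):print(v,g[v,230:264])
```

```text
{'time_s': np.float64(8.525), 'tcp_pos': array([0.5512, 0.2186, 0.155 ]), 'eef_rot': array([ 1.799672e+02,  3.060000e-02, -1.687981e+02]), 'gripper_width': np.float64(0.0442), 'gripper_force': np.float64(0.0), 'contact_force': array([ 0.2632,  0.0961, -0.717 ])}
196 [ 16  10  17  17   3  20  21  30  89 129 113  17  22  22  17  11  19  20]
206 [ 16  17  25  17  23  25  20  30  87 128 115  10  19  19  23   9  18  20]
212 [  6  17  21  18  24  14  17  48  97 129 111  19  14  23  10  18  24  15]
220 [174 175 175 174 175 176 162 108  99  76  82  82  83  80  81  82  81  77
  53  64  74  68  69  85  84  83  85  84  81  89  88 129 179 178]
222 [178 179 178 179 178 178 164 109 101  75  87  90  89  87  89  88  96 127
 148 161 162 156 133 101  89  89  84  89  86  92  95 137 182 180]
224 [174 176 174 174 175 168 154 153 141  86  89  88  87  88  89  96 127 159
 158 160 162 160 160 145  87  88  91  90  92  87  95 135 176 175]
226 [174 175 175 176 175 176 174 175 161  94  92  90  89  89  91  89 112 147
 157 161 161 161 155 134  98  94  91  92  94  94  99 138 178 177]
```

Line and pointer now agree to within about 0.5 mm: native columns 249.1 and 249.8, with the optical axis at 249.2. The fader is set, so I'm moving to the probe.

drive_tool(
  increments=[
    [[0, 0, -0.1, -0.4, 0], [1, 0, -1, -0.4, 0.0528], [1, 0, -1, -0.4, 0.0528], [1, 0, -1, -0.4, 0.0528]],
  ],
)

```text
time_s: 9.02
tcp_pos: [0.5741, 0.098, 0.2014]
eef_rot: [-179.9, -0.1, 171.9]
contact_force: [0.2, 0.2, -1.0]
gripper_width: 0.0684
gripper_force: 0.0
```

drive_tool(
  increments=[
    [[1, -0.143, -0.81, 0, 0], [1, -0.143, -0.81, 0, 0]],
  ],
)

```text
time_s: 9.28
tcp_pos: [0.5777, 0.0011, 0.2015]
eef_rot: [-180.0, -0.1, 172.3]
contact_force: [1.2, -0.5, -0.4]
gripper_width: 0.0858
gripper_force: 0.0
```

drive_tool(
  increments=[
    [[1, -0.143, -0.81, 0, 0], [1, -0.143, -0.81, 0, 0]],
  ],
)

```text
time_s: 9.52
tcp_pos: [0.5816, -0.0979, 0.2015]
eef_rot: [-180.0, -0.1, 172.2]
contact_force: [0.9, 0.4, 0.0]
gripper_width: 0.0878
gripper_force: 0.0
```

drive_tool(
  increments=[
    [[1, -0.143, -0.81, 0, 0], [1, -0.143, -0.81, 0, 0], [1, -0.143, -0.81, 0, 0]],
  ],
)

```text
time_s: 9.9
tcp_pos: [0.5855, -0.1967, 0.2011]
eef_rot: [-180.0, -0.2, 172.1]
contact_force: [-0.1, 1.1, -0.5]
gripper_width: 0.0877
gripper_force: 0.0
```

Run:
```python
from h import *
import pickle
cm=camera_model("wrist");im=capture("wrist");s=r.get_state()
pickle.dump(cm,open("w6.pkl","wb"));save("w6",im)
print({k:np.round(s[k],4) for k in('time_s','tcp_pos','eef_rot','gripper_width','gripper_force','contact_force')})
cv2.imwrite("pics/w6b.png",cv2.resize(cv2.imread("pics/w6.png")[80:290],None,fx=1.5,fy=1.5,interpolation=cv2.INTER_CUBIC))
```

```text
{'time_s': np.float64(9.95), 'tcp_pos': array([ 0.5855, -0.1955,  0.2013]), 'eef_rot': array([ 1.799958e+02, -1.362000e-01,  1.721360e+02]), 'gripper_width': np.float64(0.0876), 'gripper_force': np.float64(0.0), 'contact_force': array([-0.0796,  0.2676, -0.204 ])}
```

View pics/w6b.png

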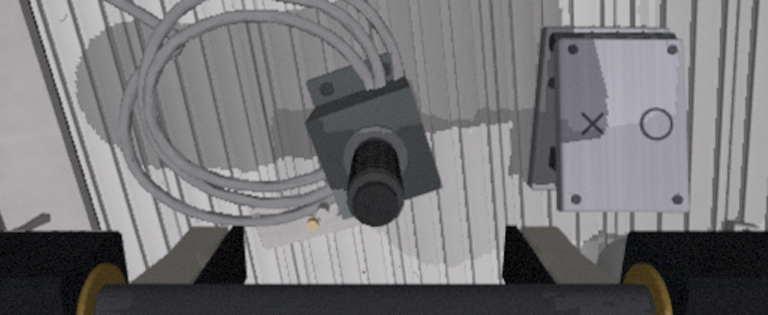

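The view shows the probe cap top at (377,200), cross at (592,124) and ring at (656,124). The plate edges are parallel to the image axes, so yaw 172.1 is right.

Run:
```python
from h import *
import pickle
cm=pickle.load(open("w6.pkl","rb"))
f=lambda u,v,z:at_z(cm,((u+.5)/1.5-.5,(v+.5)/1.5-.5+80),z)
print("top",f(377,200,.144),"flange",f(376,155,.066))
rg,cr=f(656,124,.049),f(592,124,.049);d=rg-cr;print("ring",rg,np.linalg.norm(d),-np.degrees(np.arctan2(*d[:2])))
sc=[f(574,49,.0335),f(673,49,.0335),f(576,199,.0645),f(677,199,.0645)];print([q.round(4) for q in sc],np.mean(sc,0))
p=f(377,200,.144);print(plan([p[0],p[1]-.0018,.103],172.15))
```

```text
top [ 0.58446942 -0.19382247  0.144     ] flange [ 0.58546206 -0.19409403  0.066     ]
ring [ 0.59410275 -0.02607845  0.049     ] 0.03829874441128467 -7.936904239706633
[array([ 0.545 , -0.0677,  0.0335]), array([ 0.5532, -0.0084,  0.0335]), array([ 0.6289, -0.0805,  0.0645]), array([ 0.6372, -0.0212,  0.0645])] [ 0.59109475 -0.04445967  0.049     ]
(array([ 0.007, -0.002,  0.819]), np.float64(-0.0), array([ 0.5855, -0.1955,  0.2013]), array([ 1.8000e+02, -1.4000e-01,  1.7214e+02]))
```

drive_tool(
  increments=[
    [[1, 0.01, 0, 0.4, 0], [1, 0.01, 0, 0.7, 0], [0, 0.01, 0, 0.82, 0], [-0.8, 0.01, 0, 0.82, 0], [-0.8, 0.01, 0, 0.82, 0]],
  ],
  squeeze=20,
)

```text
time_s: 10.58
tcp_pos: [0.586, -0.1945, 0.1059]
eef_rot: [-180.0, 0.1, 172.3]
contact_force: [-0.1, 0.2, 0.2]
gripper_width: 0.063
gripper_force: 0.0
```

drive_tool(
  increments=[
    [[-0.8, 0, 0, 0, 0], [-0.8, 0, 0, 0, 0], [-0.8, 0, 0, 0, 0], [-0.8, 0, 0, 0, 0], [-0.8, 0, 0, 0, 0]],
  ],
  squeeze=20,
)

```text
time_s: 11.2
tcp_pos: [0.5849, -0.1949, 0.1047]
eef_rot: [-180.0, 0.0, 172.2]
contact_force: [-1.2, -0.1, 2.3]
gripper_width: 0.0252
gripper_force: 20.0
```

drive_tool(
  increments=[
    [[-0.8, 0, 0, 0, 0], [-0.8, 0, 0, 0, 0]],
  ],
  squeeze=20,
)

```text
time_s: 11.45
tcp_pos: [0.5849, -0.195, 0.1047]
eef_rot: [-180.0, 0.0, 172.2]
contact_force: [-1.5, -1.4, 3.2]
gripper_width: 0.0254
gripper_force: 20.0
```

drive_tool(
  increments=[
    [[-0.8, 0, 0, -0.1, 0], [-0.8, 0, 0, -0.225, 0], [-0.8, 0, 0, -0.225, 0], [-0.8, 0, 0, -0.225, 0]],
  ],
  squeeze=20,
)

```text
time_s: 11.95
tcp_pos: [0.5848, -0.1947, 0.1316]
eef_rot: [180.0, 0.0, 172.2]
contact_force: [-0.5, -0.6, -0.3]
gripper_width: 0.0253
gripper_force: 20.0
```

drive_tool(
  increments=[
    [[-0.8, 0.03, 0, 0, 0], [-0.8, 0.07, 0, 0, 0], [-0.8, 0.11, 0, 0, 0], [-0.8, 0.15, 0, 0, 0], [-0.8, 0.15, 0, 0, 0]],
  ],
  squeeze=7,
)

```text
time_s: 12.58
tcp_pos: [0.5666, -0.1923, 0.1316]
eef_rot: [180.0, -0.0, 172.2]
contact_force: [1.0, 0.4, -1.7]
gripper_width: 0.026
gripper_force: 7.0
```

Run:
```python
from h import *
im=capture("scene");s=r.get_state();save("s1",im)
print({k:np.round(s[k],4) for k in('time_s','tcp_pos','eef_rot','gripper_width','gripper_force','contact_force','moment')})
g=cv2.imread("pics/s1.png")[90:210,220:340];w=cv2.imread("pics/w1.png")
w=capture("wrist");save("w7",w);w=cv2.imread("pics/w7.png")[130:290,170:330]
cv2.imwrite("pics/s1b.png",np.hstack([cv2.resize(g,(400,400),interpolation=cv2.INTER_CUBIC),cv2.resize(w,(400,400),interpolation=cv2.INTER_CUBIC)]))
```

```text
{'time_s': np.float64(12.625), 'tcp_pos': array([ 0.5667, -0.1923,  0.1316]), 'eef_rot': array([ 1.799983e+02, -1.370000e-02,  1.722067e+02]), 'gripper_width': np.float64(0.0258), 'gripper_force': np.float64(6.9997), 'contact_force': array([-0.2771, -0.1252, -1.0375]), 'moment': array([-0.0742, -0.0076, -0.007 ])}
```

View pics/s1b.png

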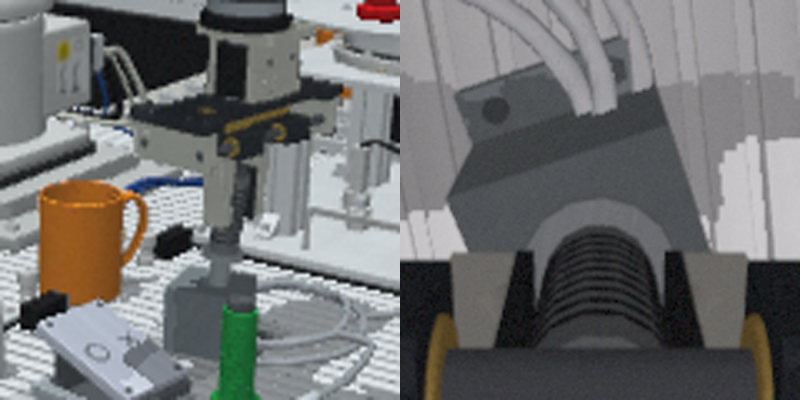

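The scene view shows the probe pivoting in the fingers, with the grip leaning toward the robot and the plunger caught in the hole. I've used all 10 picture views, so from here I'll measure numerically. Next I'll finish the pivot, firm up the grip and lift clear.

drive_tool(
  increments=[
    [[-0.8, 0.04, 0, 0, 0], [-0.8, 0.08, 0, 0, 0], [-0.8, 0.12, 0, 0, 0], [-0.8, 0.155, 0, 0, 0], [-0.8, 0.155, 0, 0, 0]],
  ],
  squeeze=7,
)

```text
time_s: 13.3
tcp_pos: [0.5482, -0.1898, 0.1317]
eef_rot: [180.0, -0.0, 172.2]
contact_force: [-0.1, -0.1, -0.5]
gripper_width: 0.0256
gripper_force: 7.0
```

drive_tool(
  increments=[
    [[-0.8, 0, 0, 0, 0], [-0.8, -0.02, 0, -0.1, 0], [-0.8, -0.04, 0, -0.3, 0], [-0.8, -0.04, 0, -0.6, 0], [-0.8, -0.04, 0, -0.6, 0]],
  ],
  squeeze=25,
)

```text
time_s: 13.92
tcp_pos: [0.5553, -0.1909, 0.2073]
eef_rot: [-180.0, 0.3, 172.2]
contact_force: [0.6, 0.4, -1.2]
gripper_width: 0.0253
gripper_force: 25.0
```

Run:
```python
from h import *
im=capture("scene");s=r.get_state();save("s2",im);save("w8",capture("wrist"))
import pickle;pickle.dump(s,open("s2.pkl","wb"))
print({k:np.round(s[k],4) for k in('time_s','tcp_pos','eef_rot','gripper_width','gripper_force','contact_force','moment')})
```

```text
{'time_s': np.float64(13.975), 'tcp_pos': array([ 0.5541, -0.1905,  0.2053]), 'eef_rot': array([1.799791e+02, 1.653000e-01, 1.722071e+02]), 'gripper_width': np.float64(0.0255), 'gripper_force': np.float64(24.9998), 'contact_force': array([-0.013 ,  0.49  , -2.2925]), 'moment': array([ 0.0101,  0.0365, -0.0391])}
```

drive_tool(
  increments=[
    [[-0.8, 0.11, 0.4, 0, 0], [-0.8, 0.11, 0.7, 0, 0], [-0.8, 0.11, 0.7, 0, 0]],
  ],
  squeeze=25,
)

```text
time_s: 14.4
tcp_pos: [0.5513, -0.1036, 0.2026]
eef_rot: [-180.0, -0.1, 172.3]
contact_force: [-0.3, 0.1, -1.5]
gripper_width: 0.0253
gripper_force: 25.0
```

drive_tool(
  increments=[
    [[-0.8, 0.11, 0.4, 0, 0], [-0.8, 0.11, 0.7, 0, 0], [-0.8, 0.11, 0.7, 0, 0], [-0.8, 0.11, 0.7, 0, 0]],
  ],
  squeeze=25,
)

```text
time_s: 14.9
tcp_pos: [0.5495, -0.021, 0.2028]
eef_rot: [-180.0, -0.1, 172.2]
contact_force: [-0.1, -0.3, -1.9]
gripper_width: 0.0256
gripper_force: 25.0
```

```bash
cat > tilt.py <<'E'
from h import *
import pickle
def mask(cm,s,th,dx=0,side=0,ext=.0117):
    "silhouette of the visible lower probe part (below the fingers) at tilt th about tool y"
    R=Ro.from_euler('xyz',s['eef_rot'],degrees=True).as_matrix();P=s['tcp_pos']-R[:,2]*.008+R[:,0]*dx
    t=np.radians(th);sd=np.radians(side)
    ax=-np.sin(t)*R[:,0]+np.sin(sd)*R[:,1];ax+=R[:,2]*np.sqrt(1-ax@ax)   # toward the tip
    e1=np.cross(ax,R[:,1]);e1/=np.linalg.norm(e1);e2=np.cross(ax,e1)
    m=np.zeros((384*4,512*4),np.uint8);a=np.linspace(0,2*np.pi,40)
    for z0,z1,rad in((.026,.035,.013),(.035,.041,.019),(.041,.067,.009),(.067,.084,.003),(.080,.089,.0045)):
        pts=np.vstack([P+ax*(z+ext)+rad*(np.cos(a)[:,None]*e1+np.sin(a)[:,None]*e2) for z in(z0,z1)])
        cv2.fillConvexPoly(m,cv2.convexHull((proj(cm,pts)*4+2).astype(np.int32)),255)
    return cv2.resize(m,(512,384),interpolation=cv2.INTER_AREA)/255.
def region(cm,s):
    u=np.max([mask(cm,s,t,side=b) for t in(0,10,20,30,35) for b in(-8,0,8)],0)>0
    return cv2.dilate(u.astype(np.uint8),np.ones((5,5)))>0
E
python3 - <<'E'
from tilt import *
from scipy.optimize import minimize
cm=camera_model("scene")
s2=pickle.load(open("s2.pkl","rb"));im=capture("scene");s3=r.get_state();save("s3",im);save("w9",capture("wrist"));pickle.dump(s3,open("s3.pkl","wb"))
print(s3['tcp_pos'],s3['eef_rot'],s3['time_s'])
a=cv2.imread("pics/s2.png").astype(float);b=cv2.imread("pics/s3.png").astype(float)
D=np.abs(a-b).max(2)
for s in(s2,s3):
    reg=region(cm,s);q=(D>25)*1.
    best=[]
    for th in range(0,38,2):
        for dx in(-.008,-.004,0,.004,.008):
          for sd in(-4,0,4):
            best.append((np.abs(mask(cm,s,th,dx,sd)-q)[reg].sum(),th,dx,sd))
    print(reg.sum(),q[reg].sum(),sorted(best)[:6])
ys,xs=np.where(region(cm,s2));
for y in range(ys.min(),ys.max()+1):print(y,''.join('#' if v else '.' for v in D[y,xs.min():xs.max()+1]>25))
E
```

```text
[ 0.54960246 -0.02132726  0.20295254] [-1.79968004e+02 -6.66144374e-02  1.72173511e+02] 14.95
923 232.0 [(np.float64(90.81568627450982), 24, -0.004, -4), (np.float64(90.8941176470588), 20, -0.008, -4), (np.float64(93.7686274509804), 22, -0.004, 0), (np.float64(94.6313725490196), 24, 0, 0), (np.float64(95.88627450980393), 26, 0, -4), (np.float64(96.0), 22, -0.008, -4)]
1091 300.0 [(np.float64(106.45490196078431), 20, -0.004, 0), (np.float64(109.07450980392157), 18, -0.008, 0), (np.float64(111.6392156862745), 20, -0.008, -4), (np.float64(117.86666666666667), 22, -0.004, -4), (np.float64(117.95686274509805), 18, -0.004, 4), (np.float64(118.77254901960782), 24, 0, 0)]
128 #####..........#################...
129 #####.........#.################...
130 #####.........#####.######..##.....
131 ##.##..........##########..........
132 #####..........##########..........
133 ####...........##########..........
134 ####..........###########..........
135 #####........###########...........
136 ####........############...........
137 ####.......############............
138 ####.......############
[... 312 characters left out ...]
###.................
147 ...........#######.................
148 ............######.................
149 ............#####..................
150 ............###....................
151 ...........####....................
152 ..........####.....................
153 ..........#####....................
154 ...........###.....................
155 ...................................
156 ...................................
157 ...................................
158 ...................................
159 ...................................
160 ...................................
161 ...................................
162 ...................................
163 ...................................
```

Run:
```python
from tilt import *
cm=camera_model("scene")
a=cv2.imread("pics/s2.png").astype(float);b=cv2.imread("pics/s3.png").astype(float)
D=np.clip((np.abs(a-b).max(2)-12)/25,0,1)
for n in("s2","s3"):
    s=pickle.load(open(n+".pkl","rb"));out=[]
    reg=cv2.dilate((np.max([mask(cm,s,t) for t in(14,20,26)],0)>0).astype(np.uint8),np.ones((3,5)))>0
    for th in np.arange(10,34,1.):
        m0=mask(cm,s,th);bb=1e9
        for du in np.arange(-3,3.1,.5):
            for dv in np.arange(-3,3.1,.5):
                m=cv2.warpAffine(m0,np.float32([[1,0,du],[0,1,dv]]),(512,384))
                e=((m-D)[reg]**2).sum()
                if e<bb:bb,w=e,(du,dv)
        out.append((round(bb,1),th,w))
    print(n,sorted(out)[:7])
```

```text
s2 [(np.float64(30.4), np.float64(18.0), (np.float64(-2.0), np.float64(-1.5))), (np.float64(30.4), np.float64(19.0), (np.float64(-1.5), np.float64(-1.5))), (np.float64(30.4), np.float64(21.0), (np.float64(-1.0), np.float64(-1.5))), (np.float64(30.6), np.float64(20.0), (np.float64(-1.5), np.float64(-1.5))), (np.float64(31.3), np.float64(17.0), (np.float64(-2.0), np.float64(-2.5))), (np.float64(31.4), np.float64(16.0), (np.float64(-2.5), np.float64(-2.5))), (np.float64(32.6), np.float64(22.0), (np.float64(-0.5), np.float64(-1.5)))]
s3 [(np.float64(40.3), np.float64(17.0), (np.float64(-2.5), np.float64(-1.5))), (np.float64(41.3), np.float64(18.0), (np.float64(-2.0), np.float64(-1.5))), (np.float64(41.3), np.float64(20.0), (np.float64(-1.5), np.float64(-0.5))), (np.float64(41.5), np.float64(19.0), (np.float64(-2.0), np.float64(-0.5))), (np.float64(41.6), np.float64(16.0), (np.float64(-2.5), np.float64(-1.5))), (np.float64(42.0), np.float64(21.0), (np.float64(-1.0), np.float64(-0.5))), (np.float64(43.5), np.float64(15.0), (np.float64(-3.0), np.float64(-1.5)))]
```

Run:
```python
from tilt import *
cm=camera_model("scene")
print(proj(cm,[[.594,-.0275,.049],[.599,-.0275,.049],[.594,-.0225,.049],[.594,-.0275,.054]]))
g=cv2.cvtColor(cv2.imread("pics/scene0.png"),cv2.COLOR_BGR2GRAY)
print(g[189:203,240:266])
s=pickle.load(open("s3.pkl","rb"));R=Ro.from_euler('xyz',s['eef_rot'],degrees=True).as_matrix()
P=s['tcp_pos']-.008*R[:,2];t=np.radians(20);ax=-np.sin(t)*R[:,0]+np.cos(t)*R[:,2]
print("tip est",P+ax*.1007,proj(cm,P+ax*.1007))
```

```text
[[249.14873017 195.48210521]
 [247.57847166 195.03509142]
 [248.08890516 196.09463583]
 [249.18347631 193.74204818]]
[[212 213 210 212 211 212 213 212 213 216 216 214 213 211 211 211 211 213
  182 209 210 211 207 223 222 218]
 [212 211 213 211 211 211 212 212 212 212 215 217 213 213 212 209 211 211
  161 212 208 208 207 208 176 217]
 [214 213 211 211 211 211 211 212 212 211 211 213 217 214 213 175 154 162
  110 165 187 207 208 208 202 167]
 [215 214 212 212 213 212 211 210 211 211 211 211 214 216 215 209 206 204
  150 147 183 136 209 206 207 218]
 [215 214 214 213 211 212 164 163 165 188 190 211 211 213 215 214 213 211
  155 178 205 203 212 209 206 209]
 [216 215 214 214 212 187 135 209 209 211 184 166 212 210 210 214 215 213
  206 207 209 208 209 213 208 206]
 [152 211 214 215 213 174 156 212 214 215 213 206 165 210 209 210 214 215
  213 212 210 208 208 209 210 211]
 [139 148 190 214 214 209 158 163 212 213 214 213 135 210 211 209 208 212
  215 213 212 210 209 207 206 211]
 [134 136 148 182 221 212 208 182 165 170 169 167 154 210 210 209 211 208
  211 214 213 211 210 208 207 208]
 [ 93 133 138 147 163 218 214 212 207 174 181 173 206 209 209 209 211 210
  208 209 214 214 213 212 207 206]
 [ 61  90 146 135 143 156 217 214 213 209 210 208 213 211 210 208 208 210
  208 207 208 212 213 211 211 209]
 [ 53  58  78 141 135 141 151 213 214 214 212 211 211 212 210 209 208 208
  210 209 206 207 212 214 212 211]
 [ 54  56  57  77 138 134 140 149 203 213 214 211 211 212 212 212 210 209
  207 208 208 207 207 211 214 212]
 [ 55  56  56  56  72 113 133 138 150 185 220 213 213 213 212 211 211 211
  209 208 207 209 207 207 210 212]]
tip est [ 0.58361668 -0.02605148  0.11628552] [[252.67474363 172.57797461]]
```

Run:
```python
from tilt import *
s=pickle.load(open("s3.pkl","rb"));cm=camera_model("wrist")
a=cv2.imread("pics/w8.png").astype(float);b=cv2.imread("pics/w9.png").astype(float)
D=np.abs(a-b).max(2)
for y in range(196,272,2):print(y,''.join('#' if v<10 else '.' for v in D[y,200:300]))
R=Ro.from_euler('xyz',s['eef_rot'],degrees=True).as_matrix()
ph=np.linspace(0,2*np.pi,60)
for dx in(-.008,-.004,0,.004):
  for th in(17,20,23):
    t=np.radians(th);ax=-np.sin(t)*R[:,0]+np.cos(t)*R[:,2];e1=np.cross(R[:,1],ax);P=s['tcp_pos']-.008*R[:,2]+dx*R[:,0]
    q=lambda z,rad:proj(cm,P+ax*(z+.0117)+rad*(np.cos(ph)[:,None]*e1+np.sin(ph)[:,None]*R[:,1]))
    F=np.vstack([q(.035,.019),q(.041,.019)])
    print(dx,th,"flange top row %.1f cols %.1f %.1f widest row %.1f"%(F[:,1].min(),F[:,0].min(),F[:,0].max(),F[F[:,0].argmax(),1]),"grip",[ "%.1f"%q(z,.013)[:,1].min() for z in(.0,.015,.03)])
```

```text
196 ...................................................................................#..########...##.
198 .................................................................................#.#..########...##.
200 .....#...........................................................................#.#..########....#.
202 ....................................................................................#..#######...##.
204 ...................................................................................##..########..##.
206 ...................................................................................##..########...##
208 .......#............................................................................#..########...##
210 .......#................................................................................#######....#
212 ........##..............................................................................#######...##
214 ........#.#.............................................................................########...#
216 .........#.#..................................
[... 3347 characters left out ...]
grip ['241.8', '239.4', '237.3']
-0.004 23 flange top row 230.7 cols 215.2 278.7 widest row 263.5 grip ['242.9', '241.9', '241.0']
0 17 flange top row 215.8 cols 215.1 278.8 widest row 249.1 grip ['233.3', '230.0', '227.3']
0 20 flange top row 220.2 cols 215.0 278.9 widest row 253.3 grip ['234.4', '232.5', '231.0']
0 23 flange top row 224.5 cols 215.0 278.9 widest row 257.5 grip ['235.6', '235.1', '234.7']
0.004 17 flange top row 209.6 cols 214.9 279.0 widest row 243.0 grip ['225.7', '223.1', '220.9']
0.004 20 flange top row 214.1 cols 214.8 279.0 widest row 247.2 grip ['226.9', '225.6', '224.6']
0.004 23 flange top row 218.3 cols 214.8 279.1 widest row 251.3 grip ['228.1', '228.2', '228.4']
```

Run:
```python
import cv2,numpy as np
for n in("w8","w9"):
    g=cv2.cvtColor(cv2.imread(f"pics/{n}.png"),cv2.COLOR_BGR2GRAY).astype(int)
    for c in(235,248,260):print(n,c,g[222:275,c-1:c+2].mean(1).round().astype(int))
```

```text
w8 235 [131 131 131 131 131 130 122 108  99 105 113 115 115 114 113 113 114 114
 112  96  67  44  30  25  25  28  25  22  30  26  21  27  38  47  52  57
  68  78  81  83  83  83  85  81  69  48  39  39  43  41  49  50  47]
w8 248 [ 60  62  60  64  78 103 112 113 115 113 113 113 114 112  98  61  29  25
  29  27  24  27  29  28  33  27  29  22  34  49  51  51  65  79  83  84
  84  83  84  83  64  38  37  39  49  55  56  45  44  44  48  46  47]
w8 260 [129 131 132 130 131 120  98 100 111 113 113 112 113 114 110 110 110  91
  55  28  22  23  23  20  25  18  21  23  30  29  39  49  48  60  68  80
  83  82  82  82  84  81  70  46  39  39  42  42  42  44  46  47  51]
w9 235 [179 180 179 179 180 179 168 140 114 103 111 112 111 111 111 112 112 110
 109  92  61  40  23  26  24  26  21  24  22  22  23  26  37  47  52  56
  68  77  80  81  81  81  80  81  64  46  38  37  36  43  46  45  48]
w9 248 [188 187 187 172 126  98 109 110 109 111 109 109 108 110  95  58  25  24
  28  23  21  26  26  24  30  25  29  27  36  44  48  48  60  73  81  80
  79  81  81  80  60  38  34  37  48  52  52  46  43  45  46  46  47]
w9 260 [170 169 169 172 175 164 124  99 108 109 110 107 109 110 109 109 106  90
  54  27  24  23  27  22  22  26  24  27  28  30  34  45  47  56  68  76
  79  79  80  82  82  82  67  47  39  40  41  39  40  43  45  45  47]
```

Run:
```python
from tilt import *
s=pickle.load(open("s3.pkl","rb"));cm=camera_model("wrist")
R=Ro.from_euler('xyz',s['eef_rot'],degrees=True).as_matrix()
for ext in(.0087,.0117,.0147):
 for th in(16,18,20,22,24):
  for dx in(-.006,-.0045,-.003,-.0015,0):
    t=np.radians(th);ax=-np.sin(t)*R[:,0]+np.cos(t)*R[:,2];e1=np.cross(R[:,1],ax);P=s['tcp_pos']-.008*R[:,2]+dx*R[:,0]
    e1*=np.sign(e1@R[:,0])
    q=lambda z,rad:round(float(proj(cm,P+ax*(z+ext)+rad*e1)[0,1]),1)
    v=[q(.041,.019),q(.035,.013),q(-.035,.013),q(-.035,.010),q(-.043,.010)]
    if abs(v[0]-226.3)<1.3:print(ext,th,dx,v)
```

```text
0.0087 18 -0.006 [226.7, 237.6, 257.7, 265.5, 269.7]
0.0087 20 -0.0045 [227.2, 237.8, 251.6, 259.4, 262.5]
0.0087 22 -0.0015 [225.5, 235.7, 242.0, 249.9, 251.6]
0.0087 24 0 [226.0, 236.0, 236.0, 243.9, 244.4]
0.0117 18 -0.006 [226.3, 237.1, 256.4, 264.0, 268.1]
0.0117 20 -0.0045 [227.0, 237.4, 250.7, 258.4, 261.3]
0.0117 22 -0.0015 [225.4, 235.5, 241.6, 249.3, 250.9]
0.0117 24 0 [226.2, 236.0, 236.0, 243.7, 244.2]
0.0147 18 -0.006 [225.9, 236.5, 255.2, 262.6, 266.5]
0.0147 20 -0.0045 [226.8, 237.1, 249.9, 257.4, 260.2]
0.0147 22 -0.003 [227.6, 237.6, 244.6, 252.1, 253.9]
0.0147 22 -0.0015 [225.4, 235.4, 241.2, 248.8, 250.3]
0.0147 24 0 [226.3, 236.0, 236.0, 243.5, 244.0]
```

The wrist-image edges fit a tilt of about 20° with the axis about 4.5 mm off the pad centre. Next I'll approach to 20 mm above the ring, then go in along the plate normal.

drive_tool(
  increments=[
    [[-0.8, -0.006, 0, 0.2, 0], [-0.8, -0.006, 0, 0.4, 0], [-0.8, -0.006, 0, 0.444, 0], [-0.8, -0.006, 0, 0.444, 0], [-0.8, -0.006, 0, 0.444, 0]],
  ],
  squeeze=30,
)

```text
time_s: 15.62
tcp_pos: [0.5513, -0.0207, 0.1512]
eef_rot: [180.0, 0.1, 172.2]
contact_force: [0.2, 0.4, -1.1]
gripper_width: 0.0257
gripper_force: 30.0
```

```bash
cat > fm.py <<'E'
from h import *
import pickle,sys
def force(n=8,save_as=None):
    F=[];T=[];M=[]
    for i in range(n):
        im=capture("scene");s=r.get_state();F.append(s['contact_force']);T.append(s['tcp_pos']);M.append(s['moment'])
    if save_as:save(save_as,im);pickle.dump(s,open(save_as+".pkl","wb"));save(save_as+"w",capture("wrist"))
    print("t",s['time_s'],"F",np.mean(F,0).round(2),"sd",np.std(F,0).round(2),"M",np.mean(M,0).round(3),"tcp",np.mean(T,0).round(4),s['eef_rot'].round(2),s['gripper_force'])
E
python3 -c "
from fm import *
force(8,'s4')"
```

```text
t 16.025 F [-0.18  0.11 -1.15] sd [0.55 0.37 0.4 ] M [-0.024  0.013 -0.028] tcp [ 0.551  -0.0205  0.1508] [1.7999e+02 2.0000e-02 1.7221e+02] 29.99977469444275
```

drive_tool(
  increments=[
    [[-0.8, -0.01, -0.004, 0.04, 0], [-0.8, -0.02, -0.009, 0.08, 0], [-0.8, -0.032, -0.009, 0.11, 0], [-0.8, -0.032, -0.009, 0.11, 0]],
  ],
  squeeze=30,
)

```text
time_s: 16.58
tcp_pos: [0.5543, -0.0223, 0.1365]
eef_rot: [-180.0, -0.0, 172.2]
contact_force: [-0.0, -0.1, -1.4]
gripper_width: 0.0256
gripper_force: 30.0
```

Run:
```python
from fm import *
from tilt import mask
force(8,'s5')
a=cv2.imread("pics/scene0.png").astype(float);b=cv2.imread("pics/s5.png").astype(float);D=np.abs(a-b).max(2)
g=cv2.cvtColor(cv2.imread("pics/s5.png"),cv2.COLOR_BGR2GRAY)
for y in range(160,204):print(y,''.join('#' if v>25 else '.' for v in D[y,230:275]))
s=pickle.load(open("s5.pkl","rb"));R=Ro.from_euler('xyz',s['eef_rot'],degrees=True).as_matrix()
P=s['tcp_pos']-.008*R[:,2]-.0045*R[:,0];t=np.radians(20);ax=-np.sin(t)*R[:,0]+np.cos(t)*R[:,2]
print("tip est",P+ax*.1007,proj(camera_model("scene"),P+ax*.1007),proj(camera_model("scene"),P+ax*.0957))
```

```text
t 16.975 F [ 0.13 -0.07 -1.65] sd [0.22 0.42 0.5 ] M [-0.019 -0.002  0.013] tcp [ 0.5544 -0.0222  0.137 ] [1.8000e+02 1.0000e-02 1.7221e+02] 29.999789893627167
160 ....................##################.####..
161 ....................#################..####..
162 ....................#################..###...
163 ....................#################..###...
164 .....................#######.#######..####...
165 ....................#######.########..####...
166 ....................#################.####...
167 ....................##################.###...
168 ....................######################...
169 .....................######.##############...
170 ....................######.##############....
171 ....................##############.####......
172 .....................#####.#######...........
173 .....................############............
174 ......................#####..####............
175 .....................############............
176 ...................#############.............
177 ..................##############.............
178 ..................##############....
[... 663 characters left out ...]
 .........#.###############.#....####.........
193 ..........######....########..##.#####.......
194 ...........###...#########.############......
195 ............###..#######################.....
196 ..............#...#######################....
197 ................##.########################..
198 ................############################.
199 .................############################
200 ..................###########################
201 ...................##########################
202 ...................##########################
203 ...................########################..
tip est [ 0.59297325 -0.02743078  0.05051296] [[249.46803003 195.05647896]] [[249.9877129 193.5983823]]
```

Run:
```python
from tilt import *
cm=camera_model("scene")
a=cv2.imread("pics/scene0.png").astype(float);b=cv2.imread("pics/s5.png").astype(float)
D=np.clip((np.abs(a-b).max(2)-12)/25,0,1)
s=pickle.load(open("s5.pkl","rb"))
sl=np.s_[173:190,243:268]
out=[]
for th in(17,18.5,20,21.5,23):
    m0=mask(cm,s,th,-.0045)
    for du in np.arange(-3,3.1,.5):
        for dv in np.arange(-3,3.1,.5):
            m=cv2.warpAffine(m0,np.float32([[1,0,du],[0,1,dv]]),(512,384));out.append((round(((m-D)[sl]**2).sum(),1),th,du,dv))
print(sorted(out)[:8])
m=mask(cm,s,20,-.0045)
g=cv2.cvtColor(cv2.imread("pics/s5.png"),cv2.COLOR_BGR2GRAY)
for y in range(184,200):print(y,''.join('#' if v>.5 else '.' for v in m[y,240:266]),g[y,242:262])
```

```text
[(np.float64(22.0), 17, np.float64(-1.0), np.float64(-0.5)), (np.float64(22.3), 18.5, np.float64(-0.5), np.float64(-0.5)), (np.float64(22.5), 20, np.float64(0.0), np.float64(-0.5)), (np.float64(22.5), 20, np.float64(0.0), np.float64(0.0)), (np.float64(23.2), 23, np.float64(1.0), np.float64(0.5)), (np.float64(23.5), 21.5, np.float64(0.5), np.float64(0.0)), (np.float64(23.6), 21.5, np.float64(0.5), np.float64(0.5)), (np.float64(23.9), 20, np.float64(0.0), np.float64(0.5))]
184 ..........############.... [215 215 216 214 214 212 213 207 119 100 105 104 104 102 104 105 101  97
  94 129]
185 ..........###########..... [213 213 214 215 215 214 213 210 102  99 104 105 104 100 102  99 101 133
 152 219]
186 .........########......... [212 212 213 215 216 216 214 183  96 100 103 103 104  99 121 203 171 160
 200 218]
187 .........########......... [212 213 213 212 214 217 214 147  98 101 105 104 102  97 120 208 208 206
 163 167]
188 .........#######.......... [211 212 214 212 212 214 215 144 100 103 104 104  99  96 176 210 209 209
 204 212]
189 .........#######.......... [189 188 189 213 212 19
[... 499 characters left out ...]
38 158
 179 177]
194 ........####.............. [188 188 188 164 119 183 165 155 113 106 136 185 185 188 190 188 181 182
 184 181]
195 ........####.............. [190 189 187 153 134 187 185 118 112 107 133 122 121 122 124 124 122 124
 184 181]
196 .........###.............. [178 190 190 184 138 144 185 106 100  98  81 110 110 109 109 111 114 111
 122 121]
197 .......................... [146 172 199 188 183 159 143 140  98  84  81 109 109 109 108 107 111 112
 110 109]
198 .......................... [138 147 156 198 187 185 180 105  96  95 107 108 109 109 110 107 107 111
 113 112]
199 .......................... [144 139 142 152 201 189 188 179 108 108 111 109 109 110 109 109 108 108
 108 111]
```

drive_tool(
  increments=[
    [[-0.8, -0.0043, 0, 0.012, 0], [-0.8, -0.0086, 0, 0.0235, 0], [-0.8, -0.0086, 0, 0.0235, 0]],
  ],
)

```text
time_s: 17.4
tcp_pos: [0.5555, -0.0223, 0.1342]
eef_rot: [-180.0, 0.0, 172.2]
contact_force: [-0.9, 0.0, -0.3]
gripper_width: 0.0255
gripper_force: 30.0
```

```bash
python3 -c "
from fm import *
force(10)"
```

```text
t 17.9 F [-0.36  0.26  0.27] sd [0.5  0.52 0.48] M [0.124 0.118 0.   ] tcp [ 0.5554 -0.0223  0.1343] [1.800e+02 1.000e-02 1.722e+02] 30.00017076730728
```

drive_tool(
  increments=[
    [[-0.8, -0.0043, 0, 0.012, 0], [-0.8, -0.0086, 0, 0.0235, 0], [-0.8, -0.0086, 0, 0.0235, 0]],
  ],
)

```text
time_s: 18.27
tcp_pos: [0.5564, -0.0225, 0.1313]
eef_rot: [-180.0, -0.0, 172.2]
contact_force: [-1.1, 0.8, 1.9]
gripper_width: 0.0255
gripper_force: 30.0
```

```bash
python3 -c "
from fm import *
force(10,'s6')"
```

```text
t 18.775 F [-0.73  0.7   1.29] sd [0.49 0.64 0.43] M [0.193 0.258 0.016] tcp [ 0.5564 -0.0225  0.1314] [180.    0.  172.2] 30.000194907188416
```

Run:
```python
from tilt import *
cm=camera_model("scene")
a=cv2.imread("pics/scene0.png").astype(float);b=cv2.imread("pics/s6.png").astype(float)
D=np.clip((np.abs(a-b).max(2)-12)/25,0,1)
s=pickle.load(open("s6.pkl","rb"))
sl=np.s_[173:191,243:268];out=[]
for th in(15,17,18.5,20,21.5,23,25):
    m0=mask(cm,s,th,-.0045)
    for du in np.arange(-3,3.1,.5):
        for dv in np.arange(-3,3.1,.5):
            m=cv2.warpAffine(m0,np.float32([[1,0,du],[0,1,dv]]),(512,384));out.append((round(((m-D)[sl]**2).sum(),1),th,du,dv))
print(sorted(out)[:6])
g=cv2.cvtColor(cv2.imread("pics/s6.png"),cv2.COLOR_BGR2GRAY)
for y in range(189,201):print(y,g[y,242:262])
R=Ro.from_euler('xyz',s['eef_rot'],degrees=True).as_matrix()
P=s['tcp_pos']-.008*R[:,2]-.0045*R[:,0];t=np.radians(20);ax=-np.sin(t)*R[:,0]+np.cos(t)*R[:,2]
print("tip",P+ax*.0957,proj(cm,P+ax*.0957))
g=cv2.cvtColor(cv2.imread("pics/s6w.png"),cv2.COLOR_BGR2GRAY).astype(int)
for c in(235,248,260):print(c,g[222:275,c-1:c+2].mean(1).round().astype(int))
```

```text
[(np.float64(47.0), 18.5, np.float64(-0.5), np.float64(-0.5)), (np.float64(47.2), 17, np.float64(-1.0), np.float64(-0.5)), (np.float64(48.3), 20, np.float64(0.0), np.float64(-0.5)), (np.float64(48.3), 20, np.float64(0.0), np.float64(0.0)), (np.float64(48.4), 23, np.float64(0.5), np.float64(0.5)), (np.float64(48.5), 21.5, np.float64(0.0), np.float64(0.5))]
189 [185 188 189 191 212 189 173  96  99 103 103 103  99 120 210 212 165 185
 185 187]
190 [187 186 186 186 189 185 153  98 103 104 103 100  96 133 188 187 143 186
 183 182]
191 [188 186 185 186 185 185 134 100 100 104 104  99  92 127 137 140  99 145
 165 183]
192 [187 186 185 187 187 184 181 158 105 102 102  97 118 182 180 180 132 131
 160 120]
193 [189 188 185 186 145 143 145 135 105 104 138 133 184 189 187 185 138 158
 179 177]
194 [189 189 187 164 119 183 168 109 108 103 152 113 125 187 127 187 183 182
 184 179]
195 [190 189 187 153 134 186 139 105 116 104  98 110 109 123 111 125 123 122
 121 120]
196 [178 189 190 184 138 145 181 102 106 102  74 109 112 111 109 110 113 112
 112 109]
197 [147 175 200 187 183 160 142  98  98  85  
[... 333 characters left out ...]
.04946569] [[249.37771425 195.38191253]]
235 [125 124 125 124 124 124 118 110  99 108 113 115 116 116 116 114 116 115
 115  97  63  45  31  29  25  29  29  25  22  26  23  27  39  45  51  56
  71  80  83  84  84  82  84  82  68  51  40  42  46  46  46  46  47]
248 [122 123 120 113  97 102 113 115 115 115 115 114 115 116  99  63  30  20
  23  27  25  25  26  25  29  29  27  26  37  49  51  52  66  76  82  85
  84  85  85  82  63  36  37  39  49  54  52  46  44  44  46  48  51]
260 [124 124 125 124 124 114  97 102 111 113 113 113 113 112 114 113 110  94
  57  25  21  22  27  23  25  22  23  26  31  30  38  46  51  56  71  78
  83  82  85  84  83  83  69  49  38  40  45  43  43  45  50  47  49]
```

The wrist-image edges haven't changed, so there was no slip in the hand. The probe is at about 20°, with the tip within about 3 mm of the ring centre. The force rise is about 2.9 N, which puts the plunger about 5 mm in, so I'm handing in.

```bash
python3 -c "
from plant import job
print(job.close_job())"
```

```text
the job is handed in; nothing more can be done
None
```

The job is handed in, with no verdict returned: the fader is within about 0.5 mm of the pointer, and the probe is held at about 20°, square to the plate, with its tip an estimated 3 mm or less from the ring centre and its plunger about 5 mm in (about 2.9 N).

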